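# Release the lid stay and close the sample chest

### The job

The samples are in the white chest; shut it. Its lid is propped open by a steel stay on the chest's right side: with the lid still up, lift the stay's cross bar out of its notch until the stay is at least level, let go (it stays up by itself), then push the lid down until it is fully closed, without slamming it or disturbing the things around.

Things in the scene. Friction and masses are not known exactly. Their poses are not given: they have to be found in the camera images.
- chest: White open-topped chest, 170 (x, front to back) x 180 (y, width) x 95 mm high, fixed to the bench. Origin at the centre of its underside on the bench; -x is its front (towards the robot), +y its left, z up. A steel rail, 10 mm thick, is screwed to the outside of its right (-y) wall; the rail's top is 97 mm above the bench and has one notch, 8 mm deep, 31 mm in front of the chest's centre (114 mm ahead of the hinge), in which the stay's cross bar lies at the start.
- hinge (a point): Middle of the lid's hinge axis, 83 mm behind (+x of) the chest's centre and 98.5 mm above the bench; its axes are those of the chest, the hinge axis is its y.
- lid (a joint): Lid angle in rad: 0 = fully closed (level, flat on the chest), grows as it opens; it starts at about 1.22, held by the stay. The lid is a white plate 172 mm from the hinge to its front edge, 180 mm wide, 6 mm thick (the hinge axis lies at mid thickness). The hinge is stiff: the lid rests wherever it is left and needs about 2 to 6 N at its front edge to move. It cannot close while the stay is in its notch.
- lid_edge (a point): Middle of the lid's front (free) edge on its outer (upper when closed) face, 168 mm from the hinge. Axes turn with the lid: -x runs from the hinge to the free edge, z is the outer normal of the lid.
- stay (a joint): Angle in rad between the stay and the lid: about 1.67 when locked in the notch, falls as the stay's end is lifted forward and up; the stay is level when it equals the lid angle, near 0 when the lid is closed and the stay lies flat along it. The pivot is stiff: the stay remains where it is left. Once lifted clear, its bar lands on the rail ahead of the notch as the lid comes down and slides forward on it by itself.
- stay_pivot (a point): Pivot of the stay on the lid's right side, 45 mm from the hinge along the lid. The stay is a flat steel bar; the centre of its cross bar lies 109 mm from this pivot, which the cross bar circles when it is lifted (pivot axis = y of the chest).
- stay_grip (a point): Middle of the grip part of the stay's cross bar: a horizontal round steel bar, 13 mm thick, sticking out to the right (-y of the chest) of the stay; 46 mm of it is free to grip, 23 mm either side of this point. It is 43 mm outside the chest's right wall and, in the notch, about 94 mm above the bench. Lifting it to level takes about 2 N and moves it up about 47 mm and forward about 11 mm.
- flask: Flat culture flask, bystander, 150x84x33 mm, lying on the bench; origin at the centre of its underside.
- case: Small round clear case with black cap, bystander, 38 mm across and 62 mm high; origin at the centre of its underside.
- tissue: Small flat carton, bystander, 60x90x10 mm; origin at the centre of its underside.

How it is judged:
On the way:
1. the stay is lifted out of its notch to about level while the lid is still up (value of joint stay below 1.35 rad and value of joint lid above 1 rad), for 0.2 s.
At the end, for the whole second after the job is handed in: The lid is fully closed (within 0.04 rad) and the stay lies folded along it (within 0.2 rad); the bystanders are at rest (value of joint lid below 0.04 rad and value of joint stay below 0.2 rad and linear speed of each of flask, case, tissue below 0.02 m/s); the robot touches nothing.
It fails at once if the lid is slammed (closing faster than 3 rad/s near shut) (value of joint lid below 0.3 rad and velocity of joint lid below -3 rad/s).
It fails at once if a thing standing around is moved by more than 30 mm (distance of any of flask, case, tissue from where it was at the start of the episode above 0.03 m).
It also fails if it takes over 53 s, if anything falls off the work surface, if the arm or the gripper's body presses on something with over 40 N, if the wrist force passes 120 N, or if a joint passes its speed limit or range.

### The arm

A 6-joint arm with a two-finger parallel gripper is mounted at the origin on a cart in front of the work surface, level with it; the furniture and walls round the work are solid. World frame = base frame: x ahead of the robot, y to its left, z up, the work surface at z = 0. Lengths are in m, angles in rad, forces in N, time in s.
With the tool pointing down it reaches from about 0.425 to 0.95 m from the base axis. Payload 3.5 kg.
Tool frame: the origin (TCP) lies midway between the tips of the shut fingers; the grasp point (between the pads) lies 19 mm behind it; z points along the fingers, y is the line along which they close (so a half turn about z gives the same grasp; the last joint's range is limited). The gripper opens to 85 mm and grips with 20 to 120 N. Pads are 22 mm wide; open, the fingers measure 114 mm over their backs; the gripper's body (76 mm by 85 mm) begins 54 mm behind the grasp point. The pads swing forward as they close: fully open they stand 13 mm farther back than shut.
Start: joints at [-1.269, 0.286, 1.577, -0, 1.279, -0.15], TCP at [0.295, -0.607, 0.231] pointing down, gripper open.
Joint ranges: [-2.77, 2.77], [-0.9, 2.22], [0.21, 2.48], [-1.53, 4.67], [0.24, 2.81], [-2.84, 2.84]. Speed limits (rad/s): [2.79, 2.79, 3.14, 3.14, 3.14, 3.14].

### API

Orientations are given as a unit quaternion [x, y, z, w].
In Python, from plant import ctrl gives the robot as it stands. The module is installed in compiled form; this text tells all that it offers.
- The arm moves only by the shell command python3 -m inch 'ROWS' [FORCE]. ROWS is JSON, a list of rows, each a list of 5 numbers: the closure, from 0 (fully open) to 1 (shut), then the shift along the tool's x, y, z in m, then the turn about the tool's z in degrees. A call has 1 to 5 rows; each row is the pose to reach, as a shift and turn from the pose commanded when the call began, along the tool's axes at that moment; what a row does not reach only later rows make up. A row lasts 1/12 s, in which the tool goes at most 41.7 mm and 7.16 degrees, less where a joint would pass 70% of its speed; a pose out of reach is approached as far as the arm can. A call with a gripper value outside its range is refused whole. The fingers move at their own pace and stop on an object; FORCE is the grip in N (left out, the last holds). Time passes only in rows, so rows that repeat a pose let the fingers close. It gives the time, the measured TCP pose, the force, the opening and the grip force at its end, in the units of the state.
- ctrl.get_state(): the state, without advancing time (a new reading comes with each control period).
- ctrl.read_camera(name): name is "scene" or "side" or "wrist"; returns a dict with "pixels" (480x640x3 uint8, red, green, blue), "depth" (480x640 float32, m along the optical axis (not along the pixel's ray), 0 where there is no reading), "fx", "fy", "cx", "cy" (pixels), "xyz" and "rotation" of the camera in the world; the wrist camera has in their place "mount" (4x4, takes a point from camera to tool coordinates, whose origin is the TCP and whose axes are the flange's). Camera axes: x right, y down, z forward; pixel columns grow to the right and rows downward; lengths in m; the calibration is good to about 2 mm. A picture is of the moment at which its call begins: read the wrist's pose just before it.
- ctrl.sign_off(): hands the job in; it is judged then, once.
Trained networks look in a picture, given as the dict that the camera call returned (one of the last four; its "shot" number tells which), for a name from the list of things; names that differ only in an ending like _2 or _b are one class to them, and where a whole thing is asked for, a point or a joint stands for the part that bears it (a point fixed in the world has none). Each returns a list of dicts, best first, with "score" (0 to 1); they miss things now and then, are a little off and sometimes report something else, mostly with a low value. They report only what shows in the picture. A call takes as long as a camera call.
- ctrl.spot_in(query, picture): "at" ([column, row] in pixels, amid what is visible of it).
- ctrl.tip_of(query, picture): "at" ([column, row] in pixels: a listed point, or the origin of a listed thing).
The state is a dict: "time": time; "qpos": joint angles; "dq": joint speeds; "joint_efforts": joint torques, N m; "eef_pos": TCP position; "tcp_rot": TCP orientation; "contact_force": force on the tool from outside, world axes, zero at the start; "wrist_torque": the same for the moment, N m; "opening": opening from 0.0 (shut) to 1.0 (fully open); "finger_force": force on a finger pad.
Only numpy, scipy, OpenCV 4.12 (cv2) and the standard library are available. Lean on these libraries where they do the work, as an engineer would, in place of code of your own. Each camera call takes 0.05 s, during which the arm holds its last target. There are 200 camera calls.

## Working session

There is one attempt and no reset: what is moved stays moved. The work goes in short steps, Python scripts to look and compute and a shell command to move; the robot and the scene stay as the last step left them, time stands still between calls to the robot, and variables do not carry over. Pictures are saved under pics/ and viewed, at most 10 in all, crops included, and the job is handed in when it is done.

```bash
mkdir -p pics; cat > h.py <<'E'
import numpy as np, cv2
from plant import ctrl
from scipy.spatial.transform import Rotation as R
def world(p,uv,win=2):
    u,v=int(round(uv[0])),int(round(uv[1]))
    d=p["depth"][max(v-win,0):v+win+1,max(u-win,0):u+win+1]; d=d[d>0]
    if d.size==0: return None
    z=np.median(d)
    c=np.array([(uv[0]-p["cx"])*z/p["fx"],(uv[1]-p["cy"])*z/p["fy"],z])
    return np.array(p["xyz"])+np.array(p["rotation"]).reshape(3,3)@c
def save(p,n): cv2.imwrite(f"pics/{n}.png",cv2.cvtColor(p["pixels"],cv2.COLOR_RGB2BGR))
E
python3 - <<'E'
from h import *
np.set_printoptions(precision=4,suppress=True)
s=ctrl.get_state();print(s["time"],s["eef_pos"],s["tcp_rot"],s["opening"])
print(R.from_quat(s["tcp_rot"]).as_matrix())
for n in("scene","side"):
    p=ctrl.read_camera(n);save(p,n+"0")
    print(n,np.array(p["xyz"]))
    for q in("chest","stay_grip","stay_pivot","lid_edge","hinge","flask","case","tissue"):
        for r in ctrl.tip_of(q,p)[:1]: print(q,r["at"],round(r["score"],2),world(p,r["at"]))
E
```

```text
0.0 [ 0.2945 -0.6066  0.2299] [ 0.9746  0.224  -0.0001 -0.0012] 0.9982655941655757
[[ 0.8997  0.4366 -0.0007]
 [ 0.4366 -0.8997  0.0022]
 [ 0.0004 -0.0023 -1.    ]]
scene [0.0016 0.9519 0.907 ]Traceback (most recent call last):
  File "<stdin>", line 9, in <module>
  File "h.py", line 10, in world
    return np.array(p["xyz"])+np.array(p["rotation"]).reshape(3,3)@c
                              ~~~~~~~~~~~~~~~~~~~~~~~~~~~~~~~^^^^^
ValueError: cannot reshape array of size 4 into shape (3,3)
```

```bash
sed -i 's/np.array(p\["rotation"\]).reshape(3,3)@c/R.from_quat(p["rotation"]).apply(c)/' h.py
python3 - <<'E'
from h import *
np.set_printoptions(precision=4,suppress=True)
for n in("scene","side"):
    p=ctrl.read_camera(n);save(p,n+"0")
    print(n,np.array(p["xyz"]))
    for q in("chest","stay_grip","stay_pivot","lid_edge","hinge","flask","case","tissue"):
        for r in ctrl.tip_of(q,p)[:1]: print(q,r["at"],round(r["score"],2),world(p,r["at"]))
E
```

```text
scene [0.0016 0.9519 0.907 ]
chest [280.5, 260.4] 0.73 [0.5551 0.0942 0.0715]
stay_grip [314.2, 198.3] 0.52 [ 0.6625 -0.2613  0.0019]
stay_pivot [275.5, 184.5] 0.59 [ 0.6779 -0.0868  0.138 ]
lid_edge [268.4, 162.9] 0.57 [0.6328 0.0076 0.2595]
hinge [246.1, 217.7] 0.67 [0.6875 0.033  0.1069]
flask [381.2, 198.5] 0.72 [ 0.4845 -0.3249  0.0216]
case [212.7, 369.3] 0.77 [0.5315 0.389  0.0184]
tissue [405.8, 219.8] 0.7 [ 0.3913 -0.2769  0.0107]
side [-0.0915 -1.008   0.6451]
chest [328.5, 258.6] 0.72 [ 0.541  -0.0865  0.0515]
stay_grip [350.9, 244.6] 0.81 [ 0.5817 -0.1262  0.0982]
stay_pivot [372.7, 216.0] 0.67 [ 0.6746 -0.0936  0.1444]
lid_edge [336.9, 170.1] 0.98 [ 0.223  -0.5633  0.4723]
hinge [355.0, 219.5] 0.66 [ 0.6882 -0.0008  0.097 ]
flask [379.8, 332.5] 0.7 [ 0.4705 -0.3837  0.0314]
case [251.7, 218.1] 0.7 [0.534  0.3589 0.0045]
tissue [324.9, 333.8] 0.67 [ 0.3868 -0.3036  0.0106]
```

View pics/scene0.png

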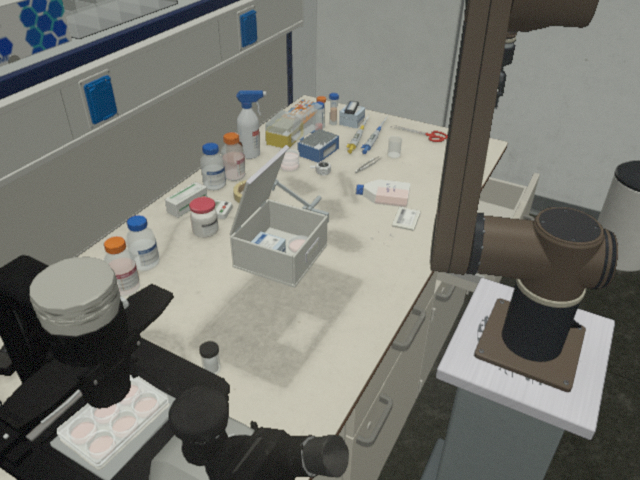

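View pics/side0.png

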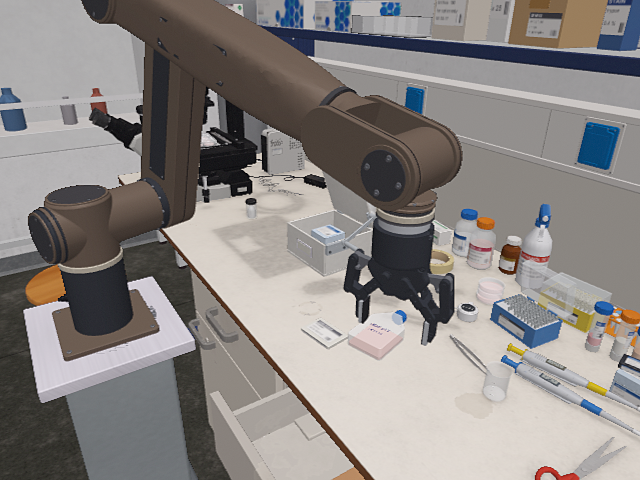

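The scene view shows the chest near pixel (280,245), lid up, stay bar out at about (310,200). The side view is partly hidden by the arm, with the grip near (351,245). Next I'll fit the chest pose from depth.

```bash
python3 - <<'E'
from h import *
np.set_printoptions(precision=4,suppress=True)
for n in("scene","side"):
    p=ctrl.read_camera(n)
    v,u=np.mgrid[:480,:640];d=p["depth"]
    c=np.stack([(u-p["cx"])*d/p["fx"],(v-p["cy"])*d/p["fy"],d],-1)[d>0]
    w=R.from_quat(p["rotation"]).apply(c)+np.array(p["xyz"])
    m=(w[:,0]>.42)&(w[:,0]<.75)&(abs(w[:,1])<.2)
    w=w[m]
    rim=w[(w[:,2]>.085)&(w[:,2]<.102)]
    print(n,len(rim),cv2.minAreaRect(rim[:,:2].astype(np.float32)),rim.min(0),rim.max(0))
    W=w[(w[:,2]>.04)&(w[:,2]<.08)]; print("wall",cv2.minAreaRect(W[:,:2].astype(np.float32)))
    lid=w[(w[:,2]>.15)&(abs(w[:,1])<.08)];
    if len(lid)>50:
        cen=lid.mean(0);_,_,V=np.linalg.svd(lid-cen);print("lid",len(lid),cen,V[2])
        L=w[w[:,2]>.15];print(L.min(0),L.max(0))
    g=w[(w[:,1]<-.105)&(w[:,2]>.07)]; print("bar",len(g),g.mean(0) if len(g) else 0, g.min(0) if len(g) else 0,g.max(0) if len(g) else 0)
E
```

```text
scene 1145 ((0.6113665699958801, -0.023083850741386414), (0.1719309687614441, 0.24951574206352234), 3.4606590270996094) [ 0.5191 -0.1497  0.085 ] [0.6979 0.1041 0.102 ]
wall ((0.6085442304611206, 0.00503145158290863), (0.1750263273715973, 0.19479262828826904), 2.8636481761932373)
lid 956 [0.6494 0.004  0.2135] [0.9392 0.049  0.3399]
[ 0.6225 -0.0937  0.1501] [0.6811 0.1034 0.264 ]
bar 56 [ 0.5838 -0.1261  0.0991] [ 0.5788 -0.1497  0.0925] [ 0.5904 -0.1056  0.1041]
side 779 ((0.6076012849807739, -0.026147499680519104), (0.17412853240966797, 0.24878861010074615), 3.048586130142212) [ 0.5163 -0.1524  0.085 ] [0.6934 0.1002 0.1018]
wall ((0.6043791174888611, 0.0006117746233940125), (0.1743215173482895, 0.1945475935935974), 2.7093887329101562)
lid 558 [0.6584 0.0042 0.1784] [0.9363 0.0511 0.3474]
[ 0.6367 -0.0954  0.1501] [0.6771 0.0981 0.2255]
bar 71 [ 0.5797 -0.1285  0.096 ] [ 0.5751 -0.1524  0.0875] [ 0.5883 -0.105   0.1005]
```

```bash
cat > to.py <<'E'
import sys
from h import *
# world target x y z [tool-y heading deg] -> shift in tool axes (mm), turn (deg)
t=np.array([float(a) for a in sys.argv[1:4]]);s=ctrl.get_state();M=R.from_quat(s["tcp_rot"]).as_matrix()
h=np.degrees(np.arctan2(M[1,1],M[0,1]));y=float(sys.argv[4]) if len(sys.argv)>4 else 3
print("t",round(s["time"],2),"pos",np.round(s["eef_pos"],4),"shift",np.round(M.T@(t-s["eef_pos"])*1000,1),"turn",round((h-y+180)%360-180,1),"F",np.round(s["contact_force"],1),"op",round(s["opening"],3))
E
python3 -m inch '[[0.4,0.033,-0.022,0,-7],[0.4,0.067,-0.044,0,-14],[0.4,0.1,-0.066,0,-21],[0.4,0.134,-0.088,0,-28],[0.4,0.168,-0.109,0,-35]]'
python3 to.py 0.5825 -0.130 0.17
```

```text
time: 1.52
eef_pos: [0.3988, -0.4342, 0.2315]
tcp_rot: [0.861, 0.509, 0.0, 0.0]
contact_force: [0.5, 0.4, -0.7]
opening: 0.603
finger_force: 0.0
t 1.52 pos [ 0.3988 -0.4342  0.2315] shift [355.1  14.3  61.5] turn -31.8 F [ 0.5  0.4 -0.7] op 0.603
```

```bash
python3 -m inch '[[0.4,0.04,0.002,0,-7],[0.4,0.08,0.004,0,-14],[0.4,0.12,0.006,0,-21],[0.4,0.16,0.008,0,-28],[0.4,0.2,0.01,0,-31.8]]'
python3 to.py 0.5825 -0.130 0.17
```

```text
time: 1.93
eef_pos: [0.5051, -0.2642, 0.2317]
tcp_rot: [0.689, 0.725, 0.0, 0.0]
contact_force: [1.0, -1.1, 0.2]
opening: 0.598
finger_force: 0.0
t 1.93 pos [ 0.5051 -0.2642  0.2317] shift [130.   84.3  61.7] turn -0.0 F [ 1.  -1.1  0.2] op 0.598
```

```bash
python3 -m inch '[[0.4,0.033,0.021,0.01,0],[0.4,0.066,0.042,0.02,0],[0.4,0.099,0.063,0.04,0],[0.4,0.13,0.084,0.06,0],[0.4,0.13,0.084,0.06,0]]'
python3 - <<'E'
from h import *
s=ctrl.get_state();p=ctrl.read_camera("wrist");save(p,"w1")
M=np.array(p["mount"]);T=R.from_quat(s["tcp_rot"]).as_matrix()
for r in ctrl.tip_of("stay_grip",p)[:2]:
    u,v=r["at"]; z=p["depth"][int(v),int(u)]
    c=np.array([(u-p["cx"])*z/p["fx"],(v-p["cy"])*z/p["fy"],z,1])
    print(r, T@(M@c)[:3]+s["eef_pos"])
E
python3 to.py 0.5825 -0.130 0.075
```

```text
time: 2.35
eef_pos: [0.582, -0.1263, 0.1671]
tcp_rot: [0.689, 0.725, -0.0, -0.003]
contact_force: [-1.1, 0.9, -0.6]
opening: 0.602
finger_force: 0.0
{'at': [322.6, 254.1], 'score': 0.65} [ 0.58280697 -0.12545095  0.1015656 ]
t 2.45 pos [ 0.5819 -0.1304  0.1698] shift [ 0.3  0.9 94.8] turn -0.1 F [-0.5 -0.4 -0.1] op 0.607
```

View pics/w1.png

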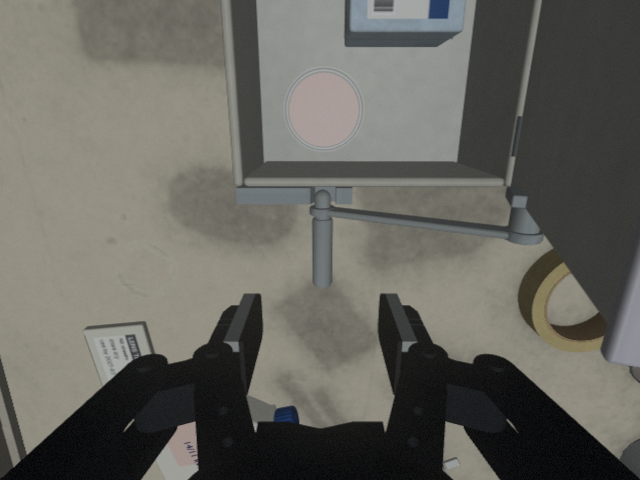

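The wrist view shows the bar at (322,250), centred between the fingers (250 to 390), with the lid clear on the right. I'll descend and grip.

```bash
python3 -m inch '[[0.4,0.002,0.001,0.033,0],[0.4,0.002,0.001,0.066,0],[0.4,0.002,0.001,0.094,0],[0.4,0.002,0.001,0.094,0],[0.8,0.002,0.001,0.094,0]]' 30
python3 -m inch '[[1,0,0,0,0],[1,0,0,0,0],[1,0,0,0,0],[1,0,0,0,0],[1,0,0,0,0]]' 30
python3 to.py 0.5825 -0.130 0.075
```

```text
time: 2.87
eef_pos: [0.5821, -0.1312, 0.0769]
tcp_rot: [0.691, 0.723, -0.001, -0.001]
contact_force: [-0.3, 0.2, 0.8]
opening: 0.471
finger_force: 0.0
time: 3.28
eef_pos: [0.5837, -0.1316, 0.0802]
tcp_rot: [0.69, 0.724, -0.001, 0.002]
contact_force: [-4.7, -2.3, 5.3]
opening: 0.139
finger_force: 29.4
t 3.28 pos [ 0.5837 -0.1316  0.0802] shift [ 1.7 -1.1  5.1] turn -0.3 F [-4.7 -2.3  5.3] op 0.139
```

```bash
python3 -m inch '[[1,0,-0.004,-0.010,0],[1,0,-0.007,-0.019,0],[1,0,-0.009,-0.028,0],[1,0,-0.010,-0.038,0],[1,0,-0.0105,-0.047,0]]'
python3 -m inch '[[1,0,0.0003,-0.006,0],[1,0,0.0005,-0.012,0],[1,0,0.0005,-0.012,0],[1,0,0.0005,-0.012,0],[1,0,0.0005,-0.012,0]]'
python3 to.py 0.5825 -0.130 0.075
```

```text
time: 3.7
eef_pos: [0.5726, -0.132, 0.1257]
tcp_rot: [0.69, 0.724, -0.001, 0.002]
contact_force: [1.5, -5.7, -4.1]
opening: 0.137
finger_force: 29.3
time: 4.12
eef_pos: [0.5728, -0.1321, 0.1378]
tcp_rot: [0.69, 0.724, -0.001, 0.001]
contact_force: [-2.4, -3.9, -0.5]
opening: 0.135
finger_force: 29.5
t 4.12 pos [ 0.5728 -0.1321  0.1378] shift [ 1.8  9.7 62.8] turn -0.3 F [-2.4 -3.9 -0.5] op 0.135
```

```bash
python3 -m inch '[[0.5,0,0,0,0],[0.5,0,0,0,0],[0.5,0,0,0,0],[0.5,0,0,-0.03,0],[0.5,0,0,-0.065,0]]'
python3 - <<'E'
from h import *
np.set_printoptions(precision=4,suppress=True)
p=ctrl.read_camera("wrist");save(p,"w2")
p=ctrl.read_camera("scene")
for q in("stay_grip","lid_edge"):
    for r in ctrl.tip_of(q,p)[:1]: print(q,r["at"],round(r["score"],2),world(p,r["at"]))
E
cat to.py >/dev/null; python3 to.py 0.68 -0.19 0.31
```

```text
time: 4.53
eef_pos: [0.5709, -0.1292, 0.1986]
tcp_rot: [0.69, 0.724, -0.001, -0.004]
contact_force: [0.3, -0.2, -0.4]
opening: 0.497
finger_force: 0.0
stay_grip [317.9, 180.2] 0.78 [ 0.7004 -0.3535  0.0015]
lid_edge [266.6, 163.7] 0.72 [0.6339 0.0134 0.26  ]
t 4.73 pos [ 0.574  -0.1305  0.2033] shift [ -64.5  103.4 -106.2] turn -0.3 F [ 0.2 -0.1 -0.4] op 0.5
```

View pics/w2.png

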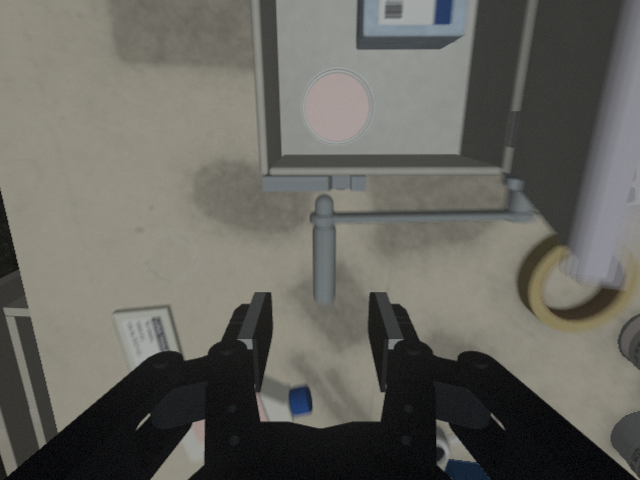

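The stay is now up: the bar at (323,250) is well ahead of and above the notch at (340,183). I'll go up and over, behind the lid, with fingers shut.

```bash
python3 -m inch '[[1,0,0,-0.04,0],[1,0,0,-0.08,0],[1,0,0,-0.11,0],[1,0.028,0.028,-0.11,0],[1,0.056,0.056,-0.11,0]]'
python3 -m inch '[[1,0.026,0.026,0,0],[1,0.052,0.052,0,0],[1,0.077,0.077,0,0],[1,0.077,0.077,0,0]]'
python3 to.py 0.69 0.01 0.236
```

```text
time: 5.15
eef_pos: [0.6273, -0.0726, 0.3139]
tcp_rot: [0.692, 0.722, 0.001, 0.002]
contact_force: [0.0, -0.2, -0.4]
opening: -0.0
finger_force: 0.0
time: 5.48
eef_pos: [0.7014, 0.0138, 0.3074]
tcp_rot: [0.689, 0.725, 0.0, -0.002]
contact_force: [-0.6, 0.1, -1.3]
opening: -0.003
finger_force: 0.0
t 5.48 pos [0.7014 0.0138 0.3074] shift [ -3.4 -11.4  71.4] turn -0.0 F [-0.6  0.1 -1.3] op -0.003
```

```bash
python3 -m inch '[[1,0,-0.005,0.036,0],[1,0,-0.01,0.073,0],[1,0,-0.025,0.073,0],[1,0,-0.025,0.073,0]]'
python3 - <<'E'
from h import *
for th in (1.22,1.05,.9,.75,.6,.45,.3,.2,.1,0):
    r=.145;c,s=np.cos(th),np.sin(th)
    print(th,"TCP x %.4f z %.4f"%(.6894-r*c+.003*s+.0145,.0985+r*s+.003*c))
E
python3 to.py 0.657 0.01 0.236
```

```text
time: 5.82
eef_pos: [0.6703, 0.0079, 0.2316]
tcp_rot: [0.69, 0.724, -0.004, -0.005]
contact_force: [0.9, 0.1, 1.1]
opening: 0.001
finger_force: 0.0
1.22 TCP x 0.6569 z 0.2357
1.05 TCP x 0.6344 z 0.2258
0.9 TCP x 0.6161 z 0.2139
0.75 TCP x 0.5999 z 0.1995
0.6 TCP x 0.5859 z 0.1828
0.45 TCP x 0.5746 z 0.1643
0.3 TCP x 0.5663 z 0.1442
0.2 TCP x 0.5624 z 0.1302
0.1 TCP x 0.5599 z 0.1160
0 TCP x 0.5589 z 0.1015
t 5.82 pos [0.6703 0.0079 0.2316] shift [  2.7 -13.3  -4.2] turn -0.3 F [0.9 0.1 1.1] op 0.001
```

```bash
python3 -m inch '[[1,0,-0.012,0,0],[1,0,-0.019,0,0],[1,0,-0.03,0.004,0],[1,0,-0.041,0.009,0],[1,0,-0.041,0.009,0]]'
python3 to.py 0.6161 0.01 0.2139
```

```text
time: 6.23
eef_pos: [0.6327, 0.0053, 0.2296]
tcp_rot: [0.69, 0.723, -0.0, -0.0]
contact_force: [-0.0, -0.0, 0.2]
opening: -0.003
finger_force: 0.0
t 6.23 pos [0.6327 0.0053 0.2296] shift [  5.4 -16.4  15.7] turn -0.3 F [-0.  -0.   0.2] op -0.003
```

```bash
python3 -m inch '[[1,0.003,-0.01,0.008,0],[1,0.003,-0.019,0.015,0],[1,0.003,-0.027,0.023,0],[1,0.003,-0.034,0.03,0]]'
cat > lid.py <<'E'
from h import *
import sys
for n in ("scene","side"):
    p=ctrl.read_camera(n)
    if len(sys.argv)>1: save(p,n+sys.argv[1])
    for q in("lid_edge","stay_grip"):
        for r in ctrl.tip_of(q,p)[:1]: print(n,q,r["at"],round(r["score"],2),np.round(world(p,r["at"]),4))
E
python3 lid.py 3; python3 to.py 0.5859 0.01 0.1828
```

```text
time: 6.57
eef_pos: [0.6008, 0.0066, 0.201]
tcp_rot: [0.69, 0.723, 0.001, 0.002]
contact_force: [0.3, 0.3, 3.5]
opening: -0.0
finger_force: 1.6
scene lid_edge [291.0, 182.5] 0.88 [ 0.5804 -0.0011  0.2194]
scene stay_grip [324.8, 199.2] 0.49 [ 0.5619 -0.1324  0.105 ]
side lid_edge [319.9, 185.5] 0.71 [0.5692 0.0012 0.2199]
side stay_grip [341.8, 244.8] 0.68 [ 0.5553 -0.1234  0.1033]
t 6.87 pos [0.6001 0.0068 0.1995] shift [  3.9 -14.   16.7] turn -0.3 F [-0.7 -0.4  0.4] op 0.0
```

View pics/side3.png

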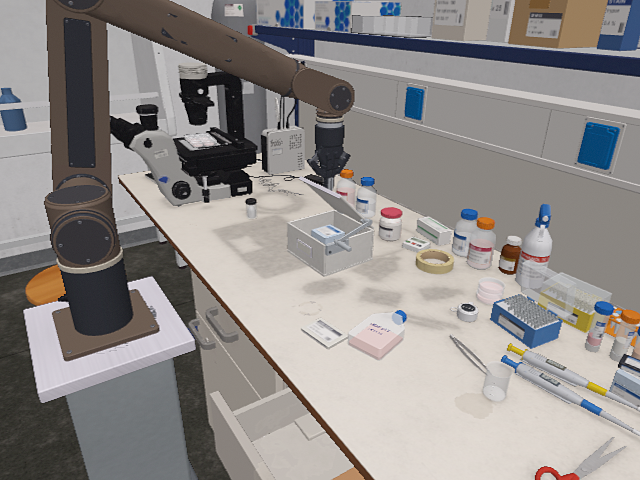

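The lid follows the fingers (its edge is at (320,185), about 0.8 rad) and the bar rests on the rail about 22 mm ahead of the notch. Continuing.

```bash
python3 -m inch '[[1,0.003,-0.007,0.008,0],[1,0.003,-0.014,0.017,0],[1,0.003,-0.02,0.026,0],[1,0.003,-0.026,0.035,0]]'
python3 -m inch '[[1,0,-0.003,0.008,0],[1,0,-0.006,0.016,0],[1,0,-0.0085,0.023,0],[1,0,-0.010,0.03,0]]'
python3 to.py 0.5609 0.01 0.12; python3 lid.py
```

```text
time: 7.2
eef_pos: [0.5732, 0.0084, 0.1635]
tcp_rot: [0.69, 0.723, 0.0, 0.001]
contact_force: [2.7, 0.0, 2.3]
opening: -0.001
finger_force: 1.3
time: 7.53
eef_pos: [0.5624, 0.0084, 0.1331]
tcp_rot: [0.69, 0.723, -0.001, -0.001]
contact_force: [-1.4, -0.3, 2.5]
opening: 0.003
finger_force: 1.2
t 7.53 pos [0.5624 0.0084 0.1331] shift [ 1.7 -1.4 13.1] turn -0.3 F [-1.4 -0.3  2.5] op 0.003
scene lid_edge [313.6, 217.9] 0.96 [ 0.5284 -0.0127  0.1327]
scene stay_grip [329.7, 201.1] 0.55 [ 0.5466 -0.1297  0.1058]
side lid_edge [305.5, 219.3] 0.81 [ 0.5235 -0.0011  0.1351]
side stay_grip [338.9, 247.4] 0.51 [ 0.5401 -0.1324  0.1039]
```

```bash
python3 -m inch '[[1,0,-0.001,0.006,0],[1,0,-0.002,0.012,0],[1,0,-0.003,0.018,0],[1,0,-0.003,0.024,0],[1,0,-0.003,0.028,0]]'
python3 -m inch '[[1,0,0,0.003,0],[1,0,0,0.006,0],[1,0,0,0.006,0],[1,0,0,0.006,0]]'
python3 lid.py; python3 to.py 0.5609 0.01 0.12
```

```text
time: 8.25
eef_pos: [0.5603, 0.0079, 0.1055]
tcp_rot: [0.69, 0.724, -0.0, -0.0]
contact_force: [0.4, 0.4, 2.4]
opening: -0.001
finger_force: 1.1
time: 8.58
eef_pos: [0.5603, 0.0079, 0.1015]
tcp_rot: [0.69, 0.724, -0.001, -0.001]
contact_force: [-4.1, 0.4, 9.4]
opening: -0.003
finger_force: 4.3
scene lid_edge [313.9, 230.7] 0.96 [ 0.5243 -0.0069  0.101 ]
scene stay_grip [329.5, 201.3] 0.52 [ 0.5465 -0.1283  0.106 ]
side lid_edge [304.2, 230.6] 0.59 [0.5223 0.0037 0.1007]
side stay_grip [256.0, 217.4] 0.53 [0.5504 0.3602 0.0029]
t 8.88 pos [0.5603 0.0079 0.1015] shift [  2.    0.7 -18.5] turn -0.3 F [-3.8 -0.9  9.2] op 0.0
```

```bash
python3 -m inch '[[1,0,0,0.002,0],[1,0,0,0.004,0],[1,0,0,0.004,0],[1,0,0,0.004,0]]'
python3 -m inch '[[1,0,0,-0.03,0],[1,0,0,-0.06,0],[1,0,0,-0.1,0],[1,0,0,-0.13,0],[1,0,0,-0.13,0]]'
python3 - <<'E'
from h import *
np.set_printoptions(precision=4,suppress=True)
for n in("scene","side"):
    p=ctrl.read_camera(n)
    v,u=np.mgrid[:480,:640];d=p["depth"]
    c=np.stack([(u-p["cx"])*d/p["fx"],(v-p["cy"])*d/p["fy"],d],-1)[d>0]
    w=R.from_quat(p["rotation"]).apply(c)+np.array(p["xyz"])
    l=w[(w[:,0]>.53)&(w[:,0]<.68)&(abs(w[:,1])<.07)&(w[:,2]>.08)&(w[:,2]<.15)]
    a=np.c_[l[:,:2],np.ones(len(l))];k=np.linalg.lstsq(a,l[:,2],rcond=None)[0];print(n,"slope",k,len(l),l[:,2].mean())
    b=w[(w[:,1]<-.11)&(w[:,1]>-.16)&(w[:,0]>.5)&(w[:,0]<.62)&(w[:,2]>.07)&(w[:,2]<.2)];print("bar",b.mean(0),len(b))
    cv2.imwrite(f"pics/end_{n}.png",cv2.resize(cv2.cvtColor(p["pixels"],cv2.COLOR_RGB2BGR)[140:340,200:440],None,fx=3,fy=3))
E
```

```text
time: 9.22
eef_pos: [0.5604, 0.0079, 0.1013]
tcp_rot: [0.69, 0.724, -0.001, -0.001]
contact_force: [-12.5, 0.7, 25.8]
opening: 0.005
finger_force: 12.8
time: 9.63
eef_pos: [0.5642, 0.0075, 0.2343]
tcp_rot: [0.69, 0.724, 0.004, 0.005]
contact_force: [1.0, -0.0, 1.5]
opening: 0.0
finger_force: 0.0
scene slope [0.0027 0.0015 0.1008] 2153 0.10246680642322406
bar [ 0.5441 -0.1289  0.1062] 59
side slope [0.0015 0.0029 0.1004] 1135 0.10128450371480044
bar [ 0.5399 -0.1353  0.1037] 74
```

View pics/end_side.png

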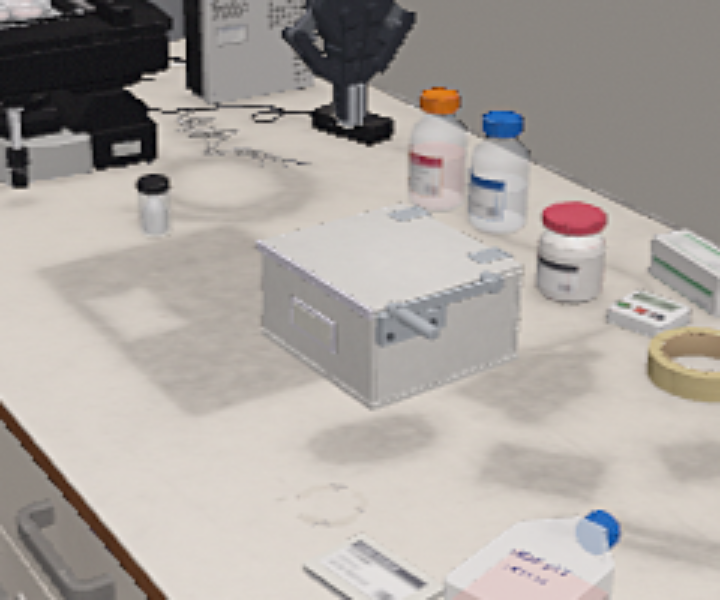

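The picture shows the lid flat on the chest at (390,260), the bar lying along it at (415,320), the bystanders undisturbed and the gripper clear. The measured lid slope is below 0.003 rad, so I'll hand it in.

```bash
python3 -c "
from plant import ctrl
print(ctrl.sign_off())"
```

```text
the job is handed in; nothing more can be done
None
```

I lifted the stay clear to about level, closed the chest lid gently until it lay flat with the stay folded along it, and handed the job in with the gripper clear; the bystanders looked undisturbed, and no verdict came back.

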